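Lock the slide bar with a linch pin

TASK

Lock the steel slide bar of the blue support stand: take the linch pin from the wooden block, push it gently down through the hole near the bar's end until its head sits fully home on the bar, then flip its sprung ring over the end of the bar until it snaps underneath and let go. The bar's exact place in its sleeve is not known, so feel for it and never press hard on the stand; leave the spray can, the socket and the screwdriver where they are.

Things in the scene. Friction and masses are not known exactly. Their poses are not given: they have to be found in the camera images.
- pin_head (a point): Centre of the linch pin's brass head, a block 16 mm along its x (grip across x), 24 mm along y, from 15 mm above to 19 mm below this point; its lowest 4 mm is a round collar, 22 mm across. z is up along the pin. Grip at or above this point so that the fingertips stay above the head's underside. The whole pin, about 140 g, starts upright in the wooden block.
- linch: The linch pin again: same axes, origin on its axis at the underside of the head. From here a round steel shank, 10 mm diameter, reaches 31 mm down, its last 5 mm tapering to 8.4 mm. The ring's pivot lies 10 mm above this origin, along y.
- ring (a joint): Ring angle (rad): 0 = upright over the head, +-1.57 level (+ towards pin +x), +-3.05 stop. A stiff pivot: the ring stays where it is put (about 1 N at the tab moves it). With the pin home the cross bar meets the lower edge of the bar's end at about 2.75, the spring peaks at 2.84 (about 5 to 10 N at the tab), then it snaps under the bar to 2.9 or more; minus if the pin is the other way round.
- tab (a point): Middle of the red thumb tab (22 mm wide, 5 thick, 12 long; end 54 mm from the pivot) on the ring's cross bar. The ring is a D-shaped bail of 8 mm dark steel bar, 34 mm clear inside, 50 mm outside along y, cross bar centre 43 mm from the pivot, sprung to stretch lengthwise by up to 4 mm. It can close only round the free end of the slide bar. z points away from the pivot.
- bar_line (a point): Point fixed to the stand, on the middle line of the slide bar's top face, 124 mm above the table; +x runs along the bar into the stand, the free end points to -x. The bar slides and its place is not measured: the hole's centre is anywhere from 18 mm before to 18 mm beyond this point along x. The sleeve's front face is 82 mm from here on the +x side.
- stand: Blue support stand, fixed, axes as bar_line, origin under the middle of its base plate (180 x 180 x 10 mm). Column 60 mm square, 146 mm high with its dark top pad. Its square steel slide bar is 28 mm wide and high; the vertical through hole (11 mm, 1 mm chamfer) lies on its middle line, 12 mm from the flat end face. The bar is stiff in its sleeve: it slides from about 14 N.
- rack: Wooden block, fixed, 70 x 100 mm and 50 mm high, origin at the centre of its underside; the linch pin stands in a loose hole in the middle of its top with its head on the top face.
- spray_mid (a point): Middle of an upright spray can, 60 mm diameter, 160 mm high; a bystander.
- socket_mid (a point): Middle of a black socket (tube) standing on the table, 48 mm diameter, 50 mm high; a bystander.
- driver: Screwdriver lying on the table, 170 mm long along its x, red handle; a bystander.
Mind the look-alikes: they are no part of the job. What is shaped like the linch but green is not meant.

How it is judged:
By the outcome, as a careful person would: the job done as asked, in the order asked, and still so for the second after the job is handed in, with the robot touching nothing.
It also fails if it takes over 61 s, if anything falls off the work surface, if the arm or the gripper's body presses on something with over 40 N, if the wrist force passes 120 N, or if a joint passes its speed limit or range.

ROBOT

A 6-joint arm with a two-finger parallel gripper is mounted at the origin on the work surface. World frame = base frame: x ahead of the robot, y to its left, z up, the work surface at z = 0. Lengths are in mm, angles in rad, forces in N, time in s.
With the tool pointing down it reaches from about 250 to 775 mm from the base axis. Payload 4 kg.
Tool frame: the origin (TCP) lies midway between the tips of the shut fingers; the grasp point (between the pads) lies 19 mm behind it; z points along the fingers, y is the line along which they close (so a half turn about z gives the same grasp; the last joint's range is limited). The gripper opens to 85 mm and grips with 20 to 120 N. Pads are 22 mm wide; open, the fingers measure 114 mm over their backs; the gripper's body (76 mm by 85 mm) begins 54 mm behind the grasp point. The pads swing forward as they close: fully open they stand 13 mm farther back than shut.
Start: joints at [1.233, 0.087, 1.371, -0, 1.684, -0.103], TCP at [127.965, 534.923, 231.341] pointing down, gripper open.
Joint ranges: [-3.1, 3.1], [-0.76, 2.03], [0.27, 2.55], [-1.08, 4.22], [0.17, 2.65], [-2.57, 2.57]. Speed limits (rad/s): [2.79, 2.79, 3.14, 3.14, 3.14, 3.14].

INTERFACE

Orientations are given as a unit quaternion [x, y, z, w].
In Python, from station import * gives the robot as it stands.
- The arm moves only by the tool send_rows, never from a script. Its argument "steps" is a list that holds one entry, the list of rows, each a list of 7 numbers: the finger opening in m, from 0 to 0.0854, then the shift along the tool's x, y, z in m, then the turn, a rotation vector about the tool's x, y, z in rad. In form: [[[jaw, tx, ty, tz, ax, ay, az], ...]]. A call has 1 to 12 rows; each row is the pose to reach, as a shift and turn from the pose commanded when the call began, along the tool's axes at that moment; what a row does not reach only later rows make up. A row lasts 1/12 s, in which the tool goes at most 41.7 mm and 7.16 degrees, less where a joint would pass 70% of its speed; a pose out of reach is approached as far as the arm can. A call with a gripper value outside its range is refused whole. The fingers move at their own pace and stop on an object; "newtons" is the grip in N (left out, the last holds). Time passes only in rows, so rows that repeat a pose let the fingers close. It gives the time, the measured TCP pose, the force, the opening and the grip force at its end, in the units of the state.
- get_state(): the state, without advancing time (a new reading comes with each control period).
- capture(name): name is "scene" or "top"; returns a dict with "color" (384x512x3 uint8, red, green, blue), "mtx" (3x3 intrinsics, pixels), "k1" (the pictures are not rectified: a ray, as slopes to the right and down, at radius r is drawn at 1 + k1 r^2 times it, then the intrinsics apply), "pose" (4x4, takes a point from camera to world coordinates). Camera axes: x right, y up, looking along -z (the intrinsics and any distortion apply to the point x, -y, -z); pixel columns grow to the right and rows downward; lengths in mm; the calibration is good to about 2 mm. A picture is of the moment at which its call begins. There is no depth.
- hand_in(): hands the job in; it is judged then, once.
The state is a dict: "clock": time; "q": joint angles; "dq": joint speeds; "joint_torque": joint torques, N m; "tcp_pos": TCP position; "eef_rot": TCP orientation; "wrist_force": force on the tool from outside, world axes, zero at the start; "ft_torque": the same for the moment, N m; "width": finger opening in mm; "grip_force": force on a finger pad.
Only numpy, scipy, OpenCV 4.12 (cv2) and the standard library are available. Lean on these libraries where they do the work, as an engineer would, in place of code of your own. Each camera call takes 0.05 s, during which the arm holds its last target. There are 200 camera calls.

## Working session

There is one attempt and no reset: what is moved stays moved. The work goes in short steps, Python scripts to look and compute and a tool call to move; the robot and the scene stay as the last step left them, time stands still between calls to the robot, and variables do not carry over. Pictures are saved under pics/ and viewed, at most 10 in all, crops included, and the job is handed in when it is done.

Besides the shell and the picture viewer there is one more tool, called after "Call:" by a JSON object that holds its "name" and its "arguments", one argument or row to a line. send_rows: Moves the arm, as the interface text tells. Its arguments: {"type":"object","properties":{"steps":{"type":"array","items":{"type":"array","items":{"type":"array","items":{"type":"number"}}}},"newtons":{"type":"number"}},"required":["steps"]}

```bash
mkdir -p pics; ls; python3 - <<'E'
from station import *
import cv2,numpy as np
for n in("scene","top"):
    c=capture(n); cv2.imwrite(f"pics/{n}0.png",c["color"][:,:,::-1]); print(n,c["mtx"].tolist(),c["k1"],np.round(c["pose"],4).tolist())
s=get_state(); print({k:np.round(v,3).tolist() for k,v in s.items()})
E
```

```text
pics
scene [[406.9809797602, 0.0, 258.8105481065597], [0.0, 406.9809797602, 191.33422201425725], [0.0, 0.0, 1.0]] -0.030414156253141488 [[-0.8275, -0.3655, 0.4262, 974.4378], [0.5612, -0.5613, 0.6083, 610.901], [0.0169, 0.7425, 0.6696, 768.6119], [0.0, 0.0, 0.0, 1.0]]
top [[405.3966413100316, 0.0, 258.0814591264492], [0.0, 405.3966413100316, 193.73752187400328], [0.0, 0.0, 1.0]] -0.0334725139317295 [[0.0049, 0.9757, -0.219, 310.0897], [-1.0, 0.0051, 0.0, 21.2336], [0.0012, 0.219, 0.9757, 1289.7064], [0.0, 0.0, 0.0, 1.0]]
{'clock': 0.1, 'q': [1.233, 0.088, 1.372, -0.0, 1.684, -0.103], 'dq': [-0.0, -0.0, -0.004, 0.001, 0.0, -0.002], 'joint_torque': [0.002, -35.302, -31.422, -0.0, 0.008, 0.0], 'tcp_pos': [127.804, 534.468, 230.203], 'eef_rot': [0.117, 0.993, -0.001, -0.0], 'wrist_force': [0.663, -0.233, 0.338], 'ft_torque': [-0.028, -0.008, -0.01], 'grip_force': 0.0, 'width': 85.404}
```

View pics/scene0.png

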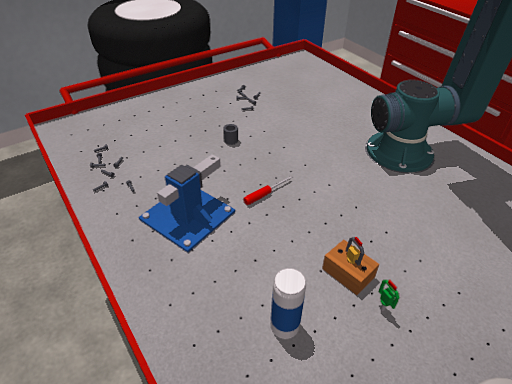

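View pics/top0.png

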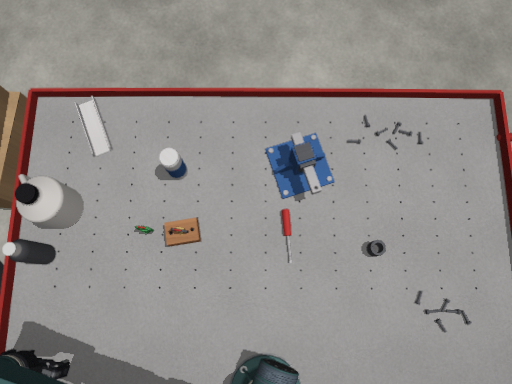

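The scene picture shows:
- The brass linch pin with a dark ring and red tab on the wooden block, at scene (354,255) and top (180,231).
- A green look-alike lying or standing on the table, at scene (389,293) and top (144,230).
- The stand at top (300,165), with the long bar end towards the robot at top (314,190).

The pin meant is the brass one in the block. I'll confirm this in an enlarged crop.

```bash
cat > h.py <<'E'
from station import *
import cv2,numpy as np
def ray(c,u,v):
    p=cv2.undistortPoints(np.array([[[u,v]]],float),c["mtx"],np.array([c["k1"],0,0,0,0.]))[0,0]
    P=np.array(c["pose"]); return P[:3,3],P[:3,:3]@np.array([p[0],-p[1],-1])
def onz(c,u,v,z):
    o,d=ray(c,u,v); return o+d*(z-o[2])/d[2]
def proj(c,X):
    P=np.array(c["pose"]); q=(np.atleast_2d(X)-P[:3,3])@P[:3,:3]
    q=q*[1,-1,-1]; s=q[:,:2]/q[:,2:]; s=s*(1+c["k1"]*(s**2).sum(1,keepdims=True))
    return s*[c["mtx"][0][0],c["mtx"][1][1]]+[c["mtx"][0][2],c["mtx"][1][2]]
def crop(c,x,y,w,h,f): return cv2.resize(c["color"][y:y+h,x:x+w,::-1],None,fx=f,fy=f,interpolation=cv2.INTER_CUBIC)
E
python3 - <<'E'
from h import *
s=capture("scene");t=capture("top")
a=np.hstack([crop(s,320,230,80,60,5),crop(s,130,140,100,75,4)])
b=np.hstack([crop(t,130,205,80,60,5),crop(t,260,127,80,75,5)[:300]])
cv2.imwrite("pics/c1.png",np.vstack([a,b]))
E
```

```text
(no output)
```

View pics/c1.png

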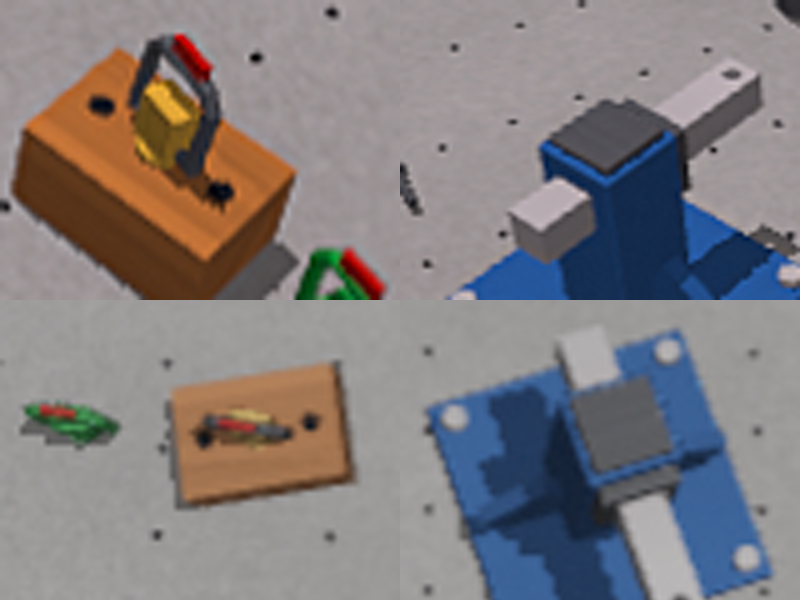

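The top-left and bottom-left crops confirm the choice. The brass pin stands in the wooden block with its ring roughly upright, and the green one lies outside the block on the table. The bar hole shows at scene (213,158) and top (316,186.6).

```bash
python3 - <<'E'
from h import *
s=capture("scene");t=capture("top")
np.set_printoptions(precision=1,suppress=True)
T=lambda x,y:(130+x/5,205+(y-300)/5)
for p in[(172,388),(335,363),(350,482),(182,505)]: print("rack",onz(t,*T(*p),50))
S1=lambda x,y:(320+x/5,230+y/5)
for p in[(22,128),(120,50),(296,175),(207,262)]: print("rackS",onz(s,*S1(*p),50))
def tri(a,b):
    o1,d1=ray(s,*a);o2,d2=ray(t,*b)
    k=np.linalg.lstsq(np.c_[d1,-d2],o2-o1,rcond=None)[0]; return o1+k[0]*d1,o2+k[1]*d2
print("tab",*tri(S1(192,58),T(237,425)))
print("head top",onz(s,*S1(170,100),84))
print("ring feet top",onz(t,*T(202,425),60),onz(t,*T(290,433),60))
print("tab ends top",onz(t,*T(218,421),110),onz(t,*T(256,431),110)); print("tab ends scene",onz(s,*S1(177,40),110),onz(s,*S1(206,76),110))
h1=(130+(732-400)/4,140+73/4);h2=(260+(680-400)/5,127+298/5)
print("hole",onz(s,*h1,124),onz(t,*h2,124),*tri(h1,h2))
B=lambda x,y:(260+(x-400)/5,127+(y-300)/5)
b=[onz(t,*B(*p),12) for p in[(455,417),(668,350),(747,557)]];print("bolts",*b,"ctr",(b[0]+b[2])/2)
for p in [(570,388),(647,372),(672,462),(592,480)]:print("pad",onz(t,*B(*p),146))
for p in [(622,505),(660,495),(559,341),(605,325)]:print("bar edge",onz(t,*B(*p),124))
im=np.hstack([crop(t,300,160,36,40,11),crop(s,180,145,36,40,11)]);cv2.imwrite("pics/c2.png",im)
E
```

```text
rack [495.4 310.2  50. ]
rack [511.6 209.9  50. ]
rack [438.1 198.   50. ]
rack [423.4 300.2  50. ]
rackS [514.5 217.9  50. ]
rackS [445.3 207.9  50. ]
rackS [430.2 305.6  50. ]
rackS [496.4 317.   50. ]
tab [463.6 259.9 106. ] [465.4 257.7 105.8]
head top [471.9 260.5  84. ]
ring feet top [471.2 288.2  60. ] [466.7 234.2  60. ]
tab ends top [467.1 268.1 110. ] [461.4 245.5 110. ]
tab ends scene [464.8 251.  110. ] [468.8 272.7 110. ]
hole [ 591.8 -145.6  124. ] [ 594.3 -150.2  124. ] [ 590.9 -147.5  122.4] [ 594.3 -150.3  123.7]
bolts [744.1 -20.9  12. ] [ 792.  -163.3   12. ] [ 649.3 -211.2   12. ] ctr [ 696.7 -116.    12. ]
pad [717.1 -84.9 146. ]
pad [ 727.5 -131.   146. ]
pad [ 671.5 -144.5  146. ]
pad [660.1 -97.  146. ]
bar edge [ 651.3 -117.   124. ]
bar edge [ 657.7 -139.9  124. ]
bar edge [755.2 -80.7 124. ]
bar edge [ 765.7 -109.   124. ]
```

View pics/c2.png

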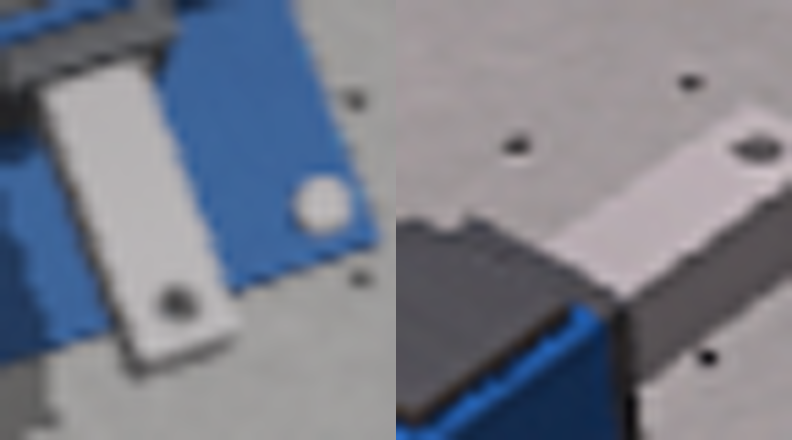

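Top (316,187.5) and scene (213,158.5) give the hole at about (592,-148) with bar yaw about 18°. The pin is at about (469,258) with yaw about -11°. These heights and sizes agree with the text, so I'll set out.

```bash
cat >> h.py <<'E'
from scipy.spatial.transform import Rotation as R
import json
np.set_printoptions(precision=4,suppress=True)
def down(ydeg,tilt=0,axis_deg=0):
    "tool z down, tool y at world angle ydeg; then tilted by tilt deg about horizontal world axis at axis_deg"
    a=np.radians(ydeg); y=np.array([np.cos(a),np.sin(a),0]); z=np.array([0,0,-1.])
    r=R.from_matrix(np.c_[np.cross(y,z),y,z]); b=np.radians(axis_deg)
    return R.from_rotvec(np.radians(tilt)*np.array([np.cos(b),np.sin(b),0]))*r
def load():
    try: d=json.load(open("cmd.json")); return np.array(d["p"]),R.from_quat(d["q"])
    except FileNotFoundError: return np.array([127.965,534.923,231.341]),R.from_quat(get_state()["eef_rot"])
def did(row):
    "register the last row of a finished call"
    p,r=load(); p=p+r.apply(np.array(row[1:4])*1000); r=r*R.from_rotvec(row[4:])
    json.dump({"p":p.tolist(),"q":r.as_quat().tolist()},open("cmd.json","w")); return p
def to(p1,r1):
    p,r=load(); print("shift m",r.inv().apply(np.array(p1)-p)/1000,"turn",(r.inv()*r1).as_rotvec())
def st():
    s=get_state(); print({k:np.round(s[k],2).tolist() for k in("clock","tcp_pos","wrist_force","ft_torque","width","grip_force","q")})
E
python3 - <<'E'
from h import *
p,r=load(); print(r.as_matrix())
to([469,258,170],down(-11)); to([469,258,53],down(-11))
E
```

```text
[[-0.9726  0.2327 -0.0003]
 [ 0.2327  0.9726 -0.0007]
 [ 0.0001 -0.0007 -1.    ]]
shift m [-0.3961 -0.1899  0.0614] turn [-0.0006  0.0005  1.528 ]
shift m [-0.3961 -0.1899  0.1784] turn [-0.0006  0.0005  1.528 ]
```

Call:
{"name": "send_rows", "arguments": {
  "steps": [
    [[0.085,-0.396,-0.19,0.03,0,0,1.528],[0.085,-0.396,-0.19,0.03,0,0,1.528],[0.085,-0.396,-0.19,0.03,0,0,1.528],[0.085,-0.396,-0.19,0.03,0,0,1.528],[0.085,-0.396,-0.19,0.03,0,0,1.528],[0.085,-0.396,-0.19,0.03,0,0,1.528],[0.085,-0.396,-0.19,0.03,0,0,1.528],[0.085,-0.396,-0.19,0.03,0,0,1.528],[0.085,-0.396,-0.19,0.03,0,0,1.528],[0.085,-0.396,-0.19,0.03,0,0,1.528],[0.085,-0.396,-0.19,0.03,0,0,1.528],[0.085,-0.396,-0.19,0.03,0,0,1.528]]
  ],
  "newtons": 30
}}

```text
clock: 1.3
tcp_pos: [472.2, 254.2, 200.2]
eef_rot: [0.767, 0.642, -0.001, 0.001]
wrist_force: [-0.6, 0.2, 0.2]
width: 84.7
grip_force: 0.0
```

```bash
python3 - <<'E'
from h import *
s=capture("scene");st()
print(did([.085,-.396,-.19,.03,0,0,1.528]))
print(get_state()["eef_rot"])
to([469,258,53],down(-10.5))
cv2.imwrite("pics/c3.png",crop(s,290,170,120,120,5))
E
```

```text
{'clock': 1.35, 'tcp_pos': [470.59, 255.83, 200.51], 'wrist_force': [0.61, -0.42, 0.18], 'ft_torque': [-0.04, 0.03, -0.02], 'width': 84.84, 'grip_force': 0.0, 'q': [0.39, 0.06, 1.46, -0.0, 1.62, 0.57]}
[-129.3616  178.9317  201.8585]
[ 0.7673  0.6413 -0.0006 -0.    ]
shift m [ 0.5823 -0.1594  0.1482] turn [ 0.0001  0.0014 -1.5233]
```

View pics/c3.png

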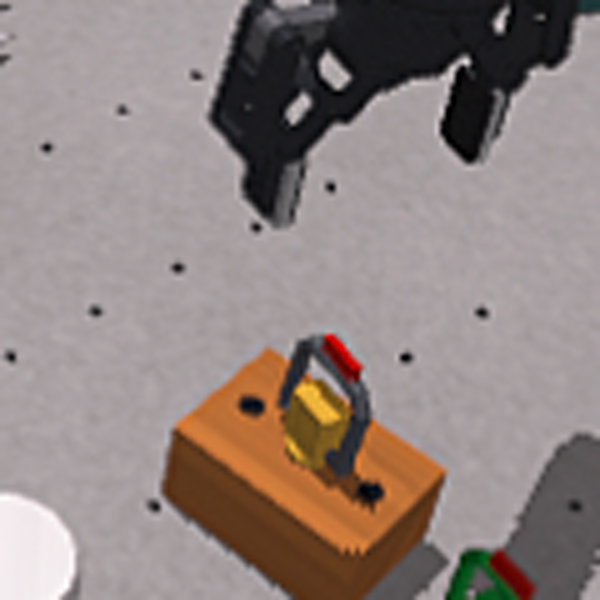

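The gripper hangs over the block. The fingertips are at scene (345,214) and (386,202), and the brass head top is at (354,250). Next I'll check the camera bias with the known tip position and compute the descent.

```bash
python3 - <<'E'
from h import *
json.dump({"p":[469.06,258,201.34],"q":down(-10.8).as_quat().tolist()},open("cmd.json","w"))
s=capture("scene"); st()
print(proj(s,[470,257,213.5]))
for a,b in [((275,222),(475,158)),((255,195),(465,155))]:
    for x,y in(a,b): print(onz(s,290+x/5,170+y/5,213.5))
# head top corners / ring model
M=[]
for x in(-8,8):
    for y in(-12,12):
        a=np.radians(-10.8); M.append([469+x*np.cos(a)-y*np.sin(a),258+x*np.sin(a)+y*np.cos(a),84])
print((proj(s,M)-[290,170])*5); print((proj(s,[469,258,108])-[290,170])*5)
to([469,258,53],down(-10.8))
E
```

```text
{'clock': 1.4, 'tcp_pos': [469.63, 256.9, 200.81], 'wrist_force': [-0.66, 0.71, -0.12], 'ft_torque': [0.01, 0.0, -0.0], 'width': 84.97, 'grip_force': 0.0, 'q': [0.39, 0.06, 1.46, 0.0, 1.62, 0.56]}
[[364.8728 206.1158]]
[519.0265 252.3429 213.5   ]
[426.4923 269.9529 213.5   ]
[515.3321 237.0244 213.5   ]
[428.5748 266.5043 213.5   ]
[[321.097  368.8199]
 [351.5555 407.7471]
 [290.4191 379.5166]
 [320.4996 418.8629]]
[[330.5668 357.3785]]
shift m [-0.     -0.0001  0.1483] turn [0. 0. 0.]
```

Call:
{"name": "send_rows", "arguments": {
  "steps": [
    [[0.085,0,0,0.04,0,0,0],[0.085,0,0,0.08,0,0,0],[0.085,0,0,0.12,0,0,0],[0.085,0,0,0.14,0,0,0],[0.085,0,0,0.147,0,0,0],[0.085,0,0,0.147,0,0,0],[0.01,0,0,0.147,0,0,0],[0.01,0,0,0.147,0,0,0],[0.01,0,0,0.147,0,0,0],[0.01,0,0,0.147,0,0,0],[0.01,0,0,0.147,0,0,0],[0.01,0,0,0.147,0,0,0]]
  ],
  "newtons": 30
}}

```text
clock: 2.4
tcp_pos: [469.5, 258.2, 55.5]
eef_rot: [0.763, 0.647, 0.001, 0.0]
wrist_force: [0.1, -0.6, 2.2]
width: 15.5
grip_force: 31.8
```

```bash
python3 - <<'E'
from h import *
print(did([.01,0,0,.147,0,0,0])); st()
to([469,258,230],down(-10.8)); to([592,-148,230],down(18)); to([592,-148,185],down(18))
E
```

```text
[469.06 258.    54.34]
{'clock': 2.4, 'tcp_pos': [469.5, 258.22, 55.45], 'wrist_force': [0.08, -0.64, 2.16], 'ft_torque': [-0.03, -0.05, 0.01], 'width': 15.53, 'grip_force': 31.84, 'q': [0.4, 0.16, 1.65, 0.0, 1.33, 0.56]}
shift m [-0.     -0.0001 -0.1757] turn [0. 0. 0.]
shift m [-0.3758  0.1968 -0.1757] turn [ 0.      0.     -0.5027]
shift m [-0.3758  0.1968 -0.1307] turn [ 0.      0.     -0.5027]
```

Call:
{"name": "send_rows", "arguments": {
  "steps": [
    [[0.01,0,0,-0.04,0,0,0],[0.01,0,0,-0.08,0,0,0],[0.01,0,0,-0.12,0,0,0],[0.01,0,0,-0.16,0,0,0],[0.01,-0.02,0.01,-0.175,0,0,-0.05],[0.01,-0.05,0.026,-0.175,0,0,-0.1],[0.01,-0.08,0.042,-0.175,0,0,-0.15],[0.01,-0.11,0.058,-0.175,0,0,-0.2],[0.01,-0.14,0.074,-0.175,0,0,-0.25],[0.01,-0.17,0.09,-0.175,0,0,-0.3],[0.01,-0.19,0.1,-0.175,0,0,-0.3],[0.01,-0.2,0.105,-0.175,0,0,-0.3]]
  ],
  "newtons": 45
}}

```text
clock: 3.4
tcp_pos: [540.2, 40.6, 228.7]
eef_rot: [0.659, 0.752, -0.001, -0.0]
wrist_force: [-0.3, -0.1, -1.1]
width: 15.0
grip_force: 48.0
```

```bash
python3 - <<'E'
from h import *
print(did([.01,-.2,.105,-.175,0,0,-.3])); st()
to([592,-148,190],down(18))
E
```

```text
[534.7239  41.8675 229.34  ]
{'clock': 3.4, 'tcp_pos': [540.2, 40.57, 228.67], 'wrist_force': [-0.33, -0.13, -1.11], 'ft_torque': [0.03, -0.03, -0.04], 'width': 15.04, 'grip_force': 48.0, 'q': [-0.03, 0.07, 1.39, -0.0, 1.68, -0.16]}
shift m [-0.1951  0.0358  0.0393] turn [ 0.      0.     -0.2027]
```

Call:
{"name": "send_rows", "arguments": {
  "steps": [
    [[0.01,-0.03,0.006,0,0,0,-0.04],[0.01,-0.065,0.012,0,0,0,-0.08],[0.01,-0.1,0.018,0,0,0,-0.12],[0.01,-0.135,0.024,0,0,0,-0.16],[0.01,-0.165,0.03,0,0,0,-0.2],[0.01,-0.185,0.034,0.01,0,0,-0.203],[0.01,-0.195,0.036,0.02,0,0,-0.203],[0.01,-0.195,0.036,0.03,0,0,-0.203],[0.01,-0.195,0.036,0.039,0,0,-0.203],[0.01,-0.195,0.036,0.039,0,0,-0.203],[0.01,-0.195,0.036,0.039,0,0,-0.203],[0.01,-0.195,0.036,0.039,0,0,-0.203]]
  ]
}}

```text
clock: 4.4
tcp_pos: [602.0, -143.3, 190.8]
eef_rot: [0.577, 0.817, 0.0, 0.0]
wrist_force: [0.2, -0.1, -1.6]
width: 15.3
grip_force: 48.0
```

```bash
python3 - <<'E'
from h import *
print(did([.01,-.195,.036,.039,0,0,-.203])); st()
s=capture("scene");t=capture("top")
cv2.imwrite("pics/c4.png",np.hstack([crop(s,160,100,80,100,5),crop(t,280,140,66,100,5)]))
E
```

```text
[ 592.1987 -147.9157  190.34  ]
{'clock': 4.4, 'tcp_pos': [601.96, -143.27, 190.84], 'wrist_force': [0.17, -0.09, -1.57], 'ft_torque': [-0.03, 0.03, -0.02], 'width': 15.27, 'grip_force': 48.03, 'q': [-0.33, 0.25, 1.26, 0.0, 1.63, -0.67]}
```

View pics/c4.png

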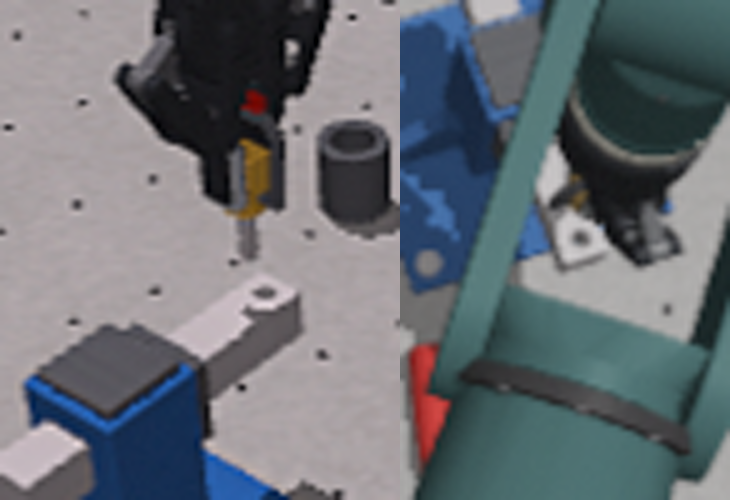

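The shank tip is at scene (209.8,151) over the bar, and the hole is at scene (213,158.2) and top (316.2,187.6), unchanged. I'll use the known tip position to remove the scene camera bias. I'll also fix my yaw bookkeeping, since the first turn was capped 1.4° short.

```bash
python3 - <<'E'
from h import *
json.dump({"p":[469.06,258,54.34],"q":down(-9.36).as_quat().tolist()},open("cmd.json","w"))
did([.01,-.2,.105,-.175,0,0,-.3]); print(did([.01,-.195,.036,.039,0,0,-.203])); st()
p,r=load(); y=r.apply([0,1,0]); print("yaw",np.degrees(np.arctan2(y[1],y[0])))
s=capture("scene"); tcp=np.array(get_state()["tcp_pos"]); tip=tcp-[0,0,36.5]
print(proj(s,tip)); 
g=s["color"]; 
px=np.array([160+249/5,100+256/5]); seen=onz(s,*px,tip[2]); print("tip seen",seen,"true",tip)
h=onz(s,160+265/5,100+291/5,124); print("hole",h,"corrected",h+tip-seen)
E
```

```text
[ 602.3605 -144.693   190.34  ]
{'clock': 4.5, 'tcp_pos': [602.3, -143.83, 191.54], 'wrist_force': [0.17, 0.66, -1.57], 'ft_torque': [-0.03, 0.05, -0.0], 'width': 15.12, 'grip_force': 48.03, 'q': [-0.33, 0.25, 1.26, 0.0, 1.63, -0.67]}
yaw 19.45977709508041
[[208.9467 150.1448]]
tip seen [ 602.6795 -139.0109  155.045 ] true [ 602.312 -144.105  155.045]
hole [ 591.7171 -145.7656  124.    ] corrected [ 591.3496 -150.8597  124.    ]
```

```bash
python3 - <<'E'
from h import *
to([592,-150.5,166],down(18.3))
E
```

```text
shift m [-0.002  -0.0117  0.0243] turn [0.     0.     0.0202]
```

Call:
{"name": "send_rows", "arguments": {
  "steps": [
    [[0.01,-0.002,-0.0117,0.004,0,0,0.02],[0.01,-0.002,-0.0117,0.01,0,0,0.02],[0.01,-0.002,-0.0117,0.016,0,0,0.02],[0.01,-0.002,-0.0117,0.022,0,0,0.02],[0.01,-0.002,-0.0117,0.024,0,0,0.02],[0.01,-0.002,-0.0117,0.024,0,0,0.02],[0.01,-0.002,-0.0117,0.024,0,0,0.02]]
  ]
}}

```text
clock: 5.13
tcp_pos: [591.7, -150.3, 165.9]
eef_rot: [0.586, 0.811, -0.0, -0.0]
wrist_force: [-1.0, -0.1, -0.5]
width: 15.1
grip_force: 48.1
```

```bash
python3 - <<'E'
from h import *
print(did([.01,-.002,-.0117,.024,0,0,.02])); st()
s=capture("scene")
cv2.imwrite("pics/c5.png",crop(s,185,115,50,60,10))
E
```

```text
[ 591.9951 -150.4765  166.34  ]
{'clock': 5.13, 'tcp_pos': [591.66, -150.35, 165.88], 'wrist_force': [-0.95, -0.14, -0.5], 'ft_torque': [-0.06, -0.02, -0.01], 'width': 15.12, 'grip_force': 48.07, 'q': [-0.34, 0.24, 1.32, 0.0, 1.58, -0.66]}
```

View pics/c5.png

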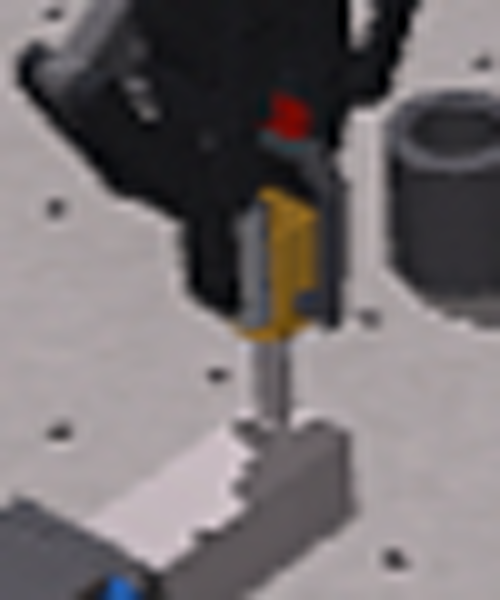

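The shank tip is just above the bar end at scene (212.3,158), and the hole lies at about (213,158.2).

```bash
python3 - <<'E'
from h import *
s=capture("scene")
a=onz(s,212.2,158.0,129.4); b=onz(s,213,158.2,124); print(a,b,b-a)
print("at tip level px", proj(s,[591.7,-150.3,129.4]),proj(s,[591.7,-150.3,124]))
p,r=load(); print("world shift in tool", r.inv().apply(b-a), r.as_matrix())
E
```

```text
[ 596.233  -141.2819  129.4   ] [ 591.7171 -145.7656  124.    ] [-4.5159 -4.4837 -5.4   ]
at tip level px [[212.0242 155.6434]] [[212.1479 157.3064]]
world shift in tool [-2.8376 -5.6961  5.4   ] [[-0.3142  0.9493  0.    ]
 [ 0.9493  0.3142  0.    ]
 [ 0.      0.     -1.    ]]
```

Call:
{"name": "send_rows", "arguments": {
  "steps": [
    [[0.01,0,0,0.002,0,0,0],[0.01,0,0,0.004,0,0,0],[0.01,0,0,0.005,0,0,0],[0.01,0,0,0.006,0,0,0],[0.01,0,0,0.007,0,0,0],[0.01,0,0,0.0075,0,0,0],[0.01,0,0,0.0075,0,0,0]]
  ]
}}

```text
clock: 5.82
tcp_pos: [591.7, -150.6, 160.2]
eef_rot: [0.586, 0.81, 0.0, 0.001]
wrist_force: [-2.2, 1.1, 4.7]
width: 15.4
grip_force: 49.0
```

```bash
python3 - <<'E'
from h import *
print(did([.01,0,0,.0075,0,0,0])); st(); p,r=load(); print("F tool",r.inv().apply(get_state()["wrist_force"]),"T tool",r.inv().apply(get_state()["ft_torque"]))
E
```

```text
[ 591.9951 -150.4765  158.84  ]
{'clock': 5.82, 'tcp_pos': [591.74, -150.61, 160.2], 'wrist_force': [-2.24, 1.1, 4.66], 'ft_torque': [0.09, 0.44, -0.01], 'width': 15.42, 'grip_force': 49.0, 'q': [-0.34, 0.24, 1.33, 0.0, 1.56, -0.66]}
F tool [ 1.7509 -1.7845 -4.6634] T tool [0.3906 0.2281 0.0132]
```

Call:
{"name": "send_rows", "arguments": {
  "steps": [
    [[0.01,0,-0.0005,0,0,0,0],[0.01,0,-0.001,0,0,0,0],[0.01,0,-0.0015,0,0,0,0],[0.01,0,-0.002,0,0,0,0],[0.01,0,-0.002,0,0,0,0]]
  ]
}}

```text
clock: 6.23
tcp_pos: [591.1, -150.7, 160.2]
eef_rot: [0.586, 0.811, 0.002, 0.002]
wrist_force: [1.3, 1.7, 5.1]
width: 15.3
grip_force: 49.0
```

```bash
python3 - <<'E'
from h import *
print(did([.01,0,-.002,0,0,0,0])); st(); p,r=load(); print("F tool",r.inv().apply(get_state()["wrist_force"]),"T tool",r.inv().apply(get_state()["ft_torque"]))
E
```

```text
[ 590.0964 -151.105   158.84  ]
{'clock': 6.23, 'tcp_pos': [591.15, -150.74, 160.2], 'wrist_force': [1.34, 1.75, 5.12], 'ft_torque': [0.45, -0.36, 0.07], 'width': 15.3, 'grip_force': 48.96, 'q': [-0.34, 0.24, 1.34, 0.0, 1.56, -0.66]}
F tool [ 1.2361  1.8194 -5.1165] T tool [-0.4839  0.3171 -0.0699]
```

Call:
{"name": "send_rows", "arguments": {
  "steps": [
    [[0.01,0.0005,0.0005,0,0,0,0],[0.01,0.001,0.001,0,0,0,0],[0.01,0.0015,0.0012,0,0,0,0],[0.01,0.002,0.0012,0,0,0,0],[0.01,0.0025,0.0012,0,0,0,0],[0.01,0.0025,0.0012,0,0,0,0]]
  ]
}}

```text
clock: 6.73
tcp_pos: [590.5, -148.4, 158.3]
eef_rot: [0.586, 0.81, 0.001, 0.0]
wrist_force: [3.6, -1.2, -0.1]
width: 14.8
grip_force: 48.3
```

```bash
cat > w.py <<'E'
import sys
from h import *
if len(sys.argv)>1: print("cmd",did([0]+[float(x) for x in sys.argv[1].split(",")]+[0,0,0][:max(0,6-len(sys.argv[1].split(",")))]))
st(); p,r=load(); s=get_state(); print("F tool",r.inv().apply(s["wrist_force"]),"T tool",r.inv().apply(s["ft_torque"]))
E
python3 w.py .0025,.0012,0,0,0,0
```

```text
cmd [ 590.4501 -148.3545  158.84  ]
{'clock': 6.73, 'tcp_pos': [590.55, -148.39, 158.29], 'wrist_force': [3.58, -1.21, -0.14], 'ft_torque': [-0.13, -0.61, -0.04], 'width': 14.83, 'grip_force': 48.33, 'q': [-0.34, 0.24, 1.34, 0.0, 1.56, -0.66]}
F tool [-2.2771  3.0147  0.1387] T tool [-0.5425 -0.316   0.0407]
```

It dropped into the hole. I'll go on down and follow the side force.

Call:
{"name": "send_rows", "arguments": {
  "steps": [
    [[0.01,-0.0004,0.0006,0,0,0,0],[0.01,-0.0005,0.0008,0.001,0,0,0],[0.01,-0.0005,0.0008,0.002,0,0,0],[0.01,-0.0005,0.0008,0.003,0,0,0],[0.01,-0.0005,0.0008,0.004,0,0,0],[0.01,-0.0005,0.0008,0.005,0,0,0],[0.01,-0.0005,0.0008,0.005,0,0,0]]
  ]
}}

```text
clock: 7.32
tcp_pos: [590.8, -148.5, 153.2]
eef_rot: [0.586, 0.81, -0.0, -0.0]
wrist_force: [3.0, -1.2, -2.5]
width: 15.0
grip_force: 48.1
```

```bash
python3 w.py -.0005,.0008,.005,0,0,0
```

```text
cmd [ 591.3667 -148.5778  153.84  ]
{'clock': 7.32, 'tcp_pos': [590.8, -148.51, 153.24], 'wrist_force': [3.03, -1.19, -2.46], 'ft_torque': [-0.07, -0.46, -0.0], 'width': 14.99, 'grip_force': 48.08, 'q': [-0.34, 0.25, 1.34, 0.0, 1.55, -0.66]}
F tool [-2.0855  2.5025  2.4573] T tool [-0.4095 -0.2141  0.0007]
```

Call:
{"name": "send_rows", "arguments": {
  "steps": [
    [[0.01,-0.0004,0.0008,0.001,0,0,0],[0.01,-0.0006,0.0012,0.002,0,0,0],[0.01,-0.0006,0.0012,0.0035,0,0,0],[0.01,-0.0006,0.0012,0.005,0,0,0],[0.01,-0.0006,0.0012,0.0065,0,0,0],[0.01,-0.0006,0.0012,0.008,0,0,0],[0.01,-0.0006,0.0012,0.0095,0,0,0],[0.01,-0.0006,0.0012,0.01,0,0,0],[0.01,-0.0006,0.0012,0.01,0,0,0]]
  ]
}}

```text
clock: 8.07
tcp_pos: [592.1, -148.8, 143.5]
eef_rot: [0.586, 0.81, -0.0, -0.0]
wrist_force: [-0.7, 0.6, -1.2]
width: 15.0
grip_force: 48.1
```

```bash
python3 w.py -.0006,.0012,.01,0,0,0
```

```text
cmd [ 592.6944 -148.7704  143.84  ]
{'clock': 8.07, 'tcp_pos': [592.13, -148.77, 143.54], 'wrist_force': [-0.66, 0.56, -1.2], 'ft_torque': [-0.03, 0.0, 0.05], 'width': 15.0, 'grip_force': 48.1, 'q': [-0.34, 0.25, 1.35, 0.0, 1.53, -0.66]}
F tool [ 0.7367 -0.4466  1.1958] T tool [ 0.0148 -0.0298 -0.0483]
```

Call:
{"name": "send_rows", "arguments": {
  "steps": [
    [[0.01,0,0,0.002,0,0,0],[0.01,0,0,0.004,0,0,0],[0.01,0,0,0.006,0,0,0],[0.01,0,0,0.008,0,0,0],[0.01,0,0,0.01,0,0,0],[0.01,0,0,0.012,0,0,0],[0.01,0,0,0.013,0,0,0],[0.01,0,0,0.014,0,0,0],[0.01,0,0,0.0145,0,0,0],[0.01,0,0,0.015,0,0,0],[0.01,0,0,0.015,0,0,0]]
  ]
}}

```text
clock: 8.98
tcp_pos: [592.2, -148.8, 129.7]
eef_rot: [0.586, 0.81, 0.0, 0.0]
wrist_force: [-3.1, 1.0, 3.6]
width: 15.1
grip_force: 48.7
```

```bash
python3 w.py 0,0,.015,0,0,0
```

```text
cmd [ 592.6944 -148.7704  128.84  ]
{'clock': 8.98, 'tcp_pos': [592.21, -148.82, 129.7], 'wrist_force': [-3.08, 0.97, 3.64], 'ft_torque': [0.13, 0.45, 0.02], 'width': 15.11, 'grip_force': 48.74, 'q': [-0.34, 0.26, 1.37, 0.0, 1.51, -0.66]}
F tool [ 1.8861 -2.6177 -3.6401] T tool [ 0.3902  0.2686 -0.0192]
```

Call:
{"name": "send_rows", "arguments": {
  "steps": [
    [[0.01,0.0002,-0.0004,0.0005,0,0,0],[0.01,0.0002,-0.0005,0.001,0,0,0],[0.01,0.0002,-0.0005,0.001,0,0,0]]
  ]
}}

```text
clock: 9.23
tcp_pos: [592.2, -148.8, 129.7]
eef_rot: [0.586, 0.81, 0.0, 0.001]
wrist_force: [-2.5, 1.0, 6.7]
width: 15.2
grip_force: 49.3
```

```bash
python3 w.py .0002,-.0005,.001,0,0,0
```

```text
cmd [ 592.1569 -148.7376  127.84  ]
{'clock': 9.23, 'tcp_pos': [592.22, -148.82, 129.72], 'wrist_force': [-2.48, 0.99, 6.72], 'ft_torque': [0.22, 0.49, 0.04], 'width': 15.2, 'grip_force': 49.26, 'q': [-0.34, 0.26, 1.38, 0.0, 1.51, -0.66]}
F tool [ 1.7171 -2.0388 -6.7244] T tool [ 0.3958  0.3669 -0.04  ]
```

The stop at 129.7 is firm and matches the expected height, so the head is home. I'll release and rise.

Call:
{"name": "send_rows", "arguments": {
  "steps": [
    [[0.01,0,0,-0.0015,0,0,0],[0.05,0,0,-0.0015,0,0,0],[0.05,0,0,-0.0015,0,0,0],[0.05,0,0,-0.0015,0,0,0],[0.05,0,0,-0.01,0,0,0],[0.05,0,0,-0.04,0,0,0],[0.05,0,0,-0.08,0,0,0],[0.05,0,0,-0.11,0,0,0],[0.05,0,0,-0.12,0,0,0],[0.05,0,0,-0.12,0,0,0]]
  ]
}}

```text
clock: 10.07
tcp_pos: [593.4, -149.4, 253.1]
eef_rot: [0.586, 0.81, 0.001, 0.005]
wrist_force: [0.4, -0.2, -0.3]
width: 49.6
grip_force: 0.0
```

```bash
python3 w.py 0,0,-.12,0,0,0; python3 - <<'E'
from h import *
s=capture("scene")
cv2.imwrite("pics/c6.png",crop(s,175,105,60,70,8))
E
```

```text
cmd [ 592.1569 -148.7376  247.84  ]
{'clock': 10.07, 'tcp_pos': [593.44, -149.42, 253.15], 'wrist_force': [0.4, -0.17, -0.35], 'ft_torque': [0.0, -0.02, -0.04], 'width': 49.61, 'grip_force': 0.0, 'q': [-0.34, 0.22, 1.18, 0.0, 1.73, -0.66]}
F tool [-0.2895  0.3225  0.3485] T tool [-0.0211 -0.0068  0.0444]
```

View pics/c6.png

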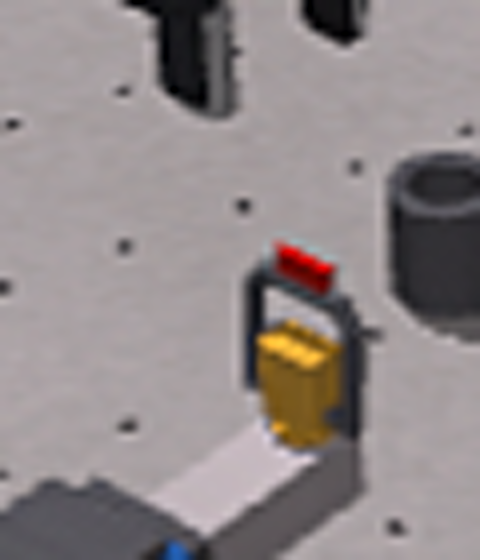

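The head sits on the bar with no gap. The ring stands upright, with the red tab at scene (213,138.5), leaning slightly to the free end. Next I'll close the fingers, turn 90°, and sweep the ring over from the column side.

```bash
cat >> h.py <<'E'
P0=np.array([592.1,-148.8,134.]); U=np.array([np.cos(np.radians(18.3)),np.sin(np.radians(18.3)),0])
def fz(f,z): return P0-U*f+[0,0,z-134]
E
python3 - <<'E'
from h import *
to(fz(-30,215),down(-71.7)); to(fz(-30,215),down(18.3))
E
```

```text
shift m [-0.      0.0299  0.0328] turn [0.    0.    1.571]
shift m [-0.      0.0299  0.0328] turn [0.     0.     0.0002]
```

Call:
{"name": "send_rows", "arguments": {
  "steps": [
    [[0,0,0.015,0,0,0,0.12],[0,0,0.03,0,0,0,0.24],[0,0,0.03,0,0,0,0.36],[0,0,0.03,0,0,0,0.48],[0,0,0.03,0,0,0,0.6],[0,0,0.03,0,0,0,0.72],[0,0,0.03,0.0,0,0,0.84],[0,0,0.03,0.01,0,0,0.96],[0,0,0.03,0.02,0,0,1.08],[0,0,0.03,0.033,0,0,1.2],[0,0,0.03,0.033,0,0,1.32],[0,0,0.03,0.033,0,0,1.42]]
  ]
}}

```text
clock: 11.12
tcp_pos: [618.3, -138.8, 209.3]
eef_rot: [0.973, 0.23, -0.004, -0.002]
wrist_force: [0.3, -0.4, 0.1]
width: -0.2
grip_force: 0.0
```

Call:
{"name": "send_rows", "arguments": {
  "steps": [
    [[0,0,0,0,0,0,0.08],[0,0,0,0,0,0,0.151],[0,0,0,0,0,0,0.151],[0,0,0,0,0,0,0.151]]
  ]
}}

```text
clock: 11.45
tcp_pos: [619.3, -139.1, 212.0]
eef_rot: [0.987, 0.16, -0.002, -0.001]
wrist_force: [-0.5, -0.9, -0.3]
width: -0.1
grip_force: 0.0
```

```bash
python3 w.py 0,.03,.033,0,0,1.42 >/dev/null; python3 w.py 0,0,0,0,0,.151; python3 - <<'E'
from h import *
print(get_state()["eef_rot"], down(-71.7).as_quat())
for f,z in[(-30,178),(-14.5,178),(-1.3,177),(11,172),(21,164),(29,153),(33,141),(33,130)]: to(fz(f,z),down(-71.7))
E
```

```text
cmd [ 620.6374 -139.3109  214.84  ]
{'clock': 11.45, 'tcp_pos': [619.26, -139.1, 211.97], 'wrist_force': [-0.51, -0.93, -0.27], 'ft_torque': [0.01, 0.03, -0.01], 'width': -0.09, 'grip_force': 0.0, 'q': [-0.31, 0.28, 1.18, 0.0, 1.68, 0.94]}
F tool [-0.7782  0.7205  0.274 ] T tool [ 0.0178 -0.0237  0.0131]
[ 0.9872  0.1596 -0.0021 -0.0011] [0.9873 0.159  0.     0.    ]
shift m [-0.0001  0.      0.0368] turn [0. 0. 0.]
shift m [-0.0156  0.      0.0368] turn [0. 0. 0.]
shift m [-0.0288  0.      0.0378] turn [0. 0. 0.]
shift m [-0.0411  0.      0.0428] turn [0. 0. 0.]
shift m [-0.0511  0.      0.0508] turn [0. 0. 0.]
shift m [-0.0591  0.      0.0618] turn [0. 0. 0.]
shift m [-0.0631  0.      0.0738] turn [0. 0. 0.]
shift m [-0.0631  0.      0.0848] turn [0. 0. 0.]
```

Call:
{"name": "send_rows", "arguments": {
  "steps": [
    [[0,0,0,0.02,0,0,0],[0,0,0,0.034,0,0,0],[0,-0.005,0,0.036,0,0,0],[0,-0.015,0,0.036,0,0,0],[0,-0.022,0,0.037,0,0,0],[0,-0.029,0,0.038,0,0,0],[0,-0.035,0,0.04,0,0,0],[0,-0.041,0,0.043,0,0,0],[0,-0.046,0,0.047,0,0,0],[0,-0.051,0,0.051,0,0,0],[0,-0.055,0,0.056,0,0,0],[0,-0.055,0,0.056,0,0,0]]
  ]
}}

```text
clock: 12.45
tcp_pos: [566.6, -156.7, 157.2]
eef_rot: [0.987, 0.158, -0.001, -0.001]
wrist_force: [0.9, 0.7, 0.8]
width: 0.3
grip_force: 0.0
```

```bash
python3 w.py -.055,0,.056,0,0,0
```

```text
cmd [ 568.4197 -156.5825  158.84  ]
{'clock': 12.45, 'tcp_pos': [566.58, -156.7, 157.19], 'wrist_force': [0.93, 0.73, 0.78], 'ft_torque': [-0.02, 0.0, -0.04], 'width': 0.28, 'grip_force': 0.04, 'q': [-0.37, 0.2, 1.39, -0.0, 1.55, 0.89]}
F tool [ 1.11   -0.4012 -0.7828] T tool [-0.0204 -0.0093  0.0415]
```

Call:
{"name": "send_rows", "arguments": {
  "steps": [
    [[0,-0.002,0,0.003,0,0,0],[0,-0.004,0,0.006,0,0,0],[0,-0.006,0,0.01,0,0,0],[0,-0.007,0,0.014,0,0,0],[0,-0.008,0,0.018,0,0,0],[0,-0.008,0,0.022,0,0,0],[0,-0.008,0,0.026,0,0,0],[0,-0.008,0,0.029,0,0,0],[0,-0.008,0,0.029,0,0,0]]
  ]
}}

```text
clock: 13.2
tcp_pos: [560.1, -158.9, 128.8]
eef_rot: [0.987, 0.159, -0.001, -0.0]
wrist_force: [0.5, 0.7, 0.2]
width: -0.3
grip_force: 0.1
```

```bash
python3 w.py -.008,0,.029,0,0,0; python3 - <<'E'
from h import *
s=capture("scene")
cv2.imwrite("pics/c7.png",crop(s,175,105,60,70,8))
E
```

```text
cmd [ 560.8244 -159.0948  129.84  ]
{'clock': 13.2, 'tcp_pos': [560.11, -158.94, 128.79], 'wrist_force': [0.55, 0.66, 0.23], 'ft_torque': [0.03, -0.02, 0.04], 'width': -0.32, 'grip_force': 0.09, 'q': [-0.37, 0.2, 1.45, 0.0, 1.49, 0.88]}
F tool [ 0.7274 -0.4497 -0.2257] T tool [ 0.0197  0.0288 -0.0415]
```

View pics/c7.png

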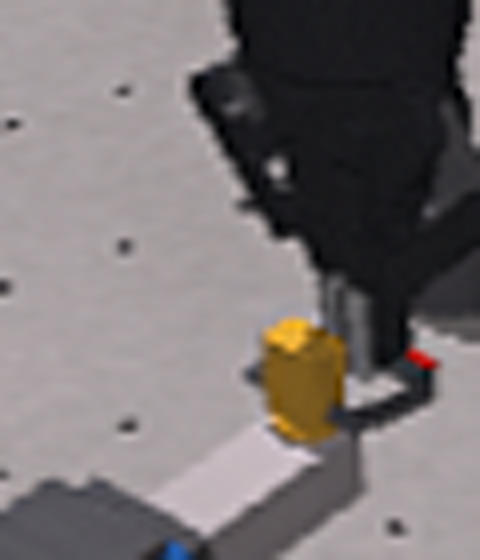

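The ring has passed level, at about 1.8 rad: the tab is at scene (228,150) and the leg slopes down from the head. Now I'll lift, tilt the tool so it leans away, and push the tab from outside.

```bash
python3 - <<'E'
from h import *
r1=down(-71.7); ax=np.degrees(np.arctan2(U[1],U[0]))+90
for t in(40,-40):
    rr=down(-71.7,t,ax); print(t,rr.apply([0,0,1])@U,rr.apply([1,0,0]))
r=down(-71.7,-40,ax)
p,_=load()
to(p+[0,0,60],r1); to(fz(75,180),r)
json.dump({"p":fz(75,180).tolist(),"q":r.as_quat().tolist()},open("/tmp/c.json","w"))
p0=fz(75,180); T=np.radians(40); xt=np.array([-np.cos(T),np.sin(T)])
for ph in(1.7,1.9,2.1,2.3,2.5,2.65,2.75,2.8,2.85,2.9,2.95):
    C=49*np.array([np.sin(ph),np.cos(ph)])+2.6*np.array([-np.cos(ph),np.sin(ph)])
    q=C-11*xt; w=fz(q[0],134+q[1]); print(ph,q+[0,134],r.inv().apply(w-p0)/1000)
E
```

```text
40 -0.6427876096865393 [ 0.7273  0.2405 -0.6428]
-40 0.6427876096865393 [0.7273 0.2405 0.6428]
shift m [ 0.    0.   -0.06] turn [0. 0. 0.]
shift m [-0.0421  0.     -0.0502] turn [-0.      0.6981  0.    ]
1.7 [ 57.3531 123.1943] [-0.023   0.      0.0549]
1.9 [ 55.6357 113.5485] [-0.0279  0.      0.0634]
2.1 [ 52.0363 104.4362] [-0.031   0.      0.0726]
2.3 [46.6984 96.2206] [-0.0322  0.      0.0824]
2.5 [39.8346 89.2293] [-0.0314  0.      0.0921]
2.65 [33.8481 84.9591] [-0.0296 -0.      0.0993]
2.75 [29.5311 82.6308] [-0.0278  0.      0.1038]
2.8 [27.2907 81.6314] [-0.0267  0.      0.106 ]
2.85 [25.0032 80.7452] [-0.0255 -0.      0.1082]
2.9 [22.6742 79.9744] [-0.0242  0.      0.1103]
2.95 [20.3096 79.321 ] [-0.0228  0.      0.1123]
```

Call:
{"name": "send_rows", "arguments": {
  "steps": [
    [[0,0,0,-0.025,0,0,0],[0,0,0,-0.05,0,0,0],[0,-0.01,0,-0.05,0,0.12,0],[0,-0.02,0,-0.05,0,0.24,0],[0,-0.03,0,-0.05,0,0.36,0],[0,-0.04,0,-0.05,0,0.48,0],[0,-0.042,0,-0.05,0,0.6,0],[0,-0.042,0,-0.05,0,0.698,0],[0,-0.042,0,-0.05,0,0.698,0],[0,-0.042,0,-0.05,0,0.698,0],[0,-0.042,0,-0.05,0,0.698,0]]
  ]
}}

```text
clock: 14.17
tcp_pos: [521.1, -172.8, 181.0]
eef_rot: [0.928, 0.149, 0.337, -0.054]
wrist_force: [0.6, 0.6, 0.4]
width: 0.1
grip_force: 0.0
```

```bash
python3 w.py -.042,0,-.05,0,.698,0; python3 -c "
from h import *
print(get_state()['eef_rot'],load()[1].as_quat(),fz(75,180))"
```

```text
cmd [ 520.949 -172.284  179.84 ]
{'clock': 14.17, 'tcp_pos': [521.15, -172.81, 181.0], 'wrist_force': [0.64, 0.58, 0.42], 'ft_torque': [-0.04, 0.28, -0.04], 'width': 0.08, 'grip_force': 0.0, 'q': [-0.78, -0.19, 1.89, 0.67, 1.17, 0.29]}
F tool [ 0.8781 -0.3526  0.1911] T tool [ 0.0152 -0.2738  0.0646]
[ 0.9278  0.1494  0.3375 -0.0535] [ 0.9278  0.1495  0.3376 -0.0544] [ 520.8931 -172.3494  180.    ]
```

Call:
{"name": "send_rows", "arguments": {
  "steps": [
    [[0,-0.012,0,0.02,0,0,0],[0,-0.02,0,0.04,0,0,0],[0,-0.023,0,0.052,0,0,0],[0,-0.025,0,0.058,0,0,0],[0,-0.028,0,0.063,0,0,0],[0,-0.03,0,0.068,0,0,0],[0,-0.031,0,0.073,0,0,0],[0,-0.032,0,0.078,0,0,0],[0,-0.032,0,0.082,0,0,0],[0,-0.032,0,0.087,0,0,0],[0,-0.0314,0,0.092,0,0,0],[0,-0.0314,0,0.092,0,0,0]]
  ]
}}

```text
clock: 15.17
tcp_pos: [553.9, -160.9, 88.4]
eef_rot: [0.928, 0.149, 0.337, -0.055]
wrist_force: [-0.0, 0.2, -0.0]
width: 0.1
grip_force: 0.1
```

```bash
python3 w.py -.0314,0,.092,0,0,0; python3 - <<'E'
from h import *
s=capture("scene")
cv2.imwrite("pics/c8.png",crop(s,175,105,70,70,8))
E
```

```text
cmd [ 554.2456 -161.2708   89.1758]
{'clock': 15.17, 'tcp_pos': [553.94, -160.94, 88.38], 'wrist_force': [-0.03, 0.23, -0.01], 'ft_torque': [-0.11, 0.29, 0.03], 'width': 0.15, 'grip_force': 0.09, 'q': [-0.7, -0.04, 1.96, 0.73, 0.96, 0.2]}
F tool [ 0.0274 -0.2271  0.035 ] T tool [ 0.0163 -0.3131 -0.0314]
```

View pics/c8.png

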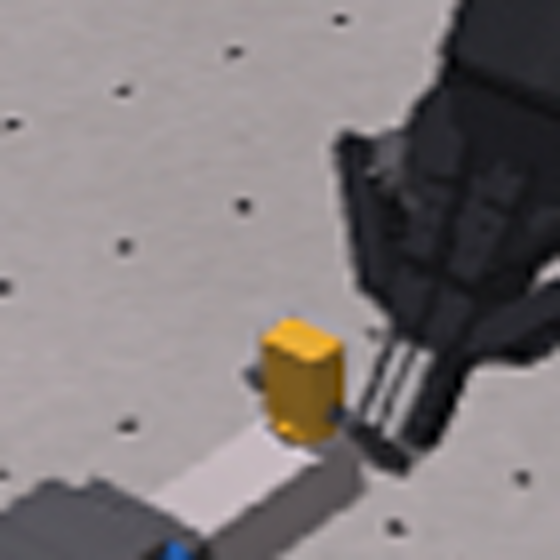

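The ring is being carried down: its leg runs from scene (221,160) to about (225,163), ahead of the fingers. On to the edge contact.

Call:
{"name": "send_rows", "arguments": {
  "steps": [
    [[0,0.001,0,0.004,0,0,0],[0,0.002,0,0.008,0,0,0],[0,0.0036,0,0.0117,0,0,0],[0,0.0036,0,0.0117,0,0,0]]
  ]
}}

```text
clock: 15.55
tcp_pos: [563.9, -157.7, 82.1]
eef_rot: [0.928, 0.149, 0.338, -0.055]
wrist_force: [-0.9, -0.1, 0.8]
width: 0.1
grip_force: 0.1
```

```bash
python3 w.py .0036,0,.0117,0,0,0
```

```text
cmd [ 564.0032 -158.0433   82.5257]
{'clock': 15.55, 'tcp_pos': [563.91, -157.75, 82.11], 'wrist_force': [-0.92, -0.07, 0.85], 'ft_torque': [-0.13, 0.31, -0.05], 'width': 0.12, 'grip_force': 0.13, 'q': [-0.68, -0.02, 1.95, 0.74, 0.93, 0.2]}
F tool [-0.1444 -0.222  -1.2249] T tool [-0.0518 -0.3337  0.0187]
```

Call:
{"name": "send_rows", "arguments": {
  "steps": [
    [[0,0.0006,0,0.0011,0,0,0],[0,0.0011,0,0.0022,0,0,0],[0,0.0017,0,0.0033,0,0,0],[0,0.0023,0,0.0044,0,0,0],[0,0.0023,0,0.0044,0,0,0]]
  ]
}}

```text
clock: 15.97
tcp_pos: [567.6, -156.7, 80.1]
eef_rot: [0.928, 0.149, 0.337, -0.054]
wrist_force: [-2.4, 0.1, -1.6]
width: 0.1
grip_force: 1.1
```

```bash
python3 w.py .0023,0,.0044,0,0,0
```

```text
cmd [ 568.3609 -156.602    80.6329]
{'clock': 15.97, 'tcp_pos': [567.62, -156.68, 80.14], 'wrist_force': [-2.38, 0.07, -1.62], 'ft_torque': [-0.25, 0.64, 0.04], 'width': 0.12, 'grip_force': 1.14, 'q': [-0.67, -0.01, 1.94, 0.74, 0.93, 0.21]}
F tool [-2.7575 -0.8158 -0.1933] T tool [-0.0043 -0.6827 -0.0517]
```

Call:
{"name": "send_rows", "arguments": {
  "steps": [
    [[0,0.0007,0,0.0009,0,0,0],[0,0.0014,0,0.0018,0,0,0],[0,0.0021,0,0.0025,0,0,0],[0,0.0021,0,0.0025,0,0,0]]
  ]
}}

```text
clock: 16.3
tcp_pos: [570.8, -155.4, 79.5]
eef_rot: [0.928, 0.149, 0.337, -0.055]
wrist_force: [-1.9, -1.4, -0.0]
width: -0.2
grip_force: 0.8
```

```bash
python3 w.py .0021,0,.0025,0,0,0
```

```text
cmd [ 571.4139 -155.5922   80.0673]
{'clock': 16.3, 'tcp_pos': [570.78, -155.43, 79.51], 'wrist_force': [-1.94, -1.36, -0.03], 'ft_torque': [-0.18, 0.66, 0.01], 'width': -0.22, 'grip_force': 0.81, 'q': [-0.67, -0.0, 1.94, 0.74, 0.92, 0.21]}
F tool [-1.7564  0.6853 -1.4393] T tool [ 0.0334 -0.6802  0.0153]
```

Call:
{"name": "send_rows", "arguments": {
  "steps": [
    [[0,0.0007,0,0.0006,0,0,0],[0,0.0014,0,0.0012,0,0,0],[0,0.0014,0,0.0012,0,0,0]]
  ]
}}

```text
clock: 16.55
tcp_pos: [573.1, -154.9, 80.3]
eef_rot: [0.928, 0.149, 0.338, -0.054]
wrist_force: [-0.8, -0.7, -0.5]
width: 0.2
grip_force: 0.5
```

```bash
python3 w.py .0014,0,.0012,0,0,0
```

```text
cmd [ 573.1644 -155.0132   80.0477]
{'clock': 16.55, 'tcp_pos': [573.09, -154.87, 80.25], 'wrist_force': [-0.81, -0.72, -0.52], 'ft_torque': [-0.11, 0.46, 0.04], 'width': 0.2, 'grip_force': 0.54, 'q': [-0.66, 0.0, 1.94, 0.74, 0.92, 0.21]}
F tool [-1.0965  0.4339 -0.2389] T tool [ 0.0567 -0.4758 -0.0084]
```

Call:
{"name": "send_rows", "arguments": {
  "steps": [
    [[0,0.0008,0,0.0006,0,0,0],[0,0.0012,0,0.001,0,0,0],[0,0.0012,0,0.001,0,0,0]]
  ]
}}

```text
clock: 16.8
tcp_pos: [574.5, -154.5, 80.2]
eef_rot: [0.928, 0.149, 0.338, -0.054]
wrist_force: [-1.0, 0.1, -0.5]
width: -0.0
grip_force: 0.7
```

```bash
python3 w.py .0012,0,.001,0,0,0
```

```text
cmd [ 574.6474 -154.5226   80.0528]
{'clock': 16.8, 'tcp_pos': [574.46, -154.46, 80.19], 'wrist_force': [-1.05, 0.08, -0.53], 'ft_torque': [-0.19, 0.56, -0.05], 'width': -0.04, 'grip_force': 0.68, 'q': [-0.66, 0.0, 1.93, 0.74, 0.92, 0.22]}
F tool [-1.0823 -0.405  -0.2148] T tool [-0.0348 -0.5913  0.0402]
```

Call:
{"name": "send_rows", "arguments": {
  "steps": [
    [[0,0.0008,0,0.0006,0,0,0],[0,0.0012,0,0.001,0,0,0],[0,0.0012,0,0.001,0,0,0]]
  ]
}}

```text
clock: 17.05
tcp_pos: [575.9, -154.0, 80.1]
eef_rot: [0.928, 0.149, 0.338, -0.054]
wrist_force: [-1.5, -0.4, -0.8]
width: -0.1
grip_force: 0.7
```

```bash
python3 w.py .0012,0,.001,0,0,0
python3 - <<'E'
from h import *
to(fz(80,110),load()[1])
s=capture("scene")["color"].astype(int); m=(s[:,:,0]>1.8*s[:,:,1])&(s[:,:,0]>1.8*s[:,:,2])&(s[:,:,0]>40); m[:, :190]=0;m[:,250:]=0;m[:130]=0;m[:,:]&=(np.arange(384)<178)[:,None]
print(np.argwhere(m)[:40].tolist())
E
```

```text
cmd [ 576.1304 -154.0321   80.0578]
{'clock': 17.05, 'tcp_pos': [575.89, -153.99, 80.11], 'wrist_force': [-1.48, -0.36, -0.83], 'ft_torque': [-0.16, 0.63, -0.02], 'width': -0.08, 'grip_force': 0.69, 'q': [-0.66, 0.01, 1.93, 0.74, 0.91, 0.22]}
F tool [-1.6934 -0.12   -0.3421] T tool [ 0.0171 -0.6464  0.0459]
shift m [-0.0292  0.     -0.0636] turn [0. 0. 0.]
[[169, 217], [169, 218], [170, 217], [170, 218]]
```

```bash
python3 - <<'E'
from h import *
c=capture("scene")
print("tip corner",proj(c,fz(17,80.1)))
for ph in(2.4,2.6,2.7,2.8,2.9,2.95,3.05): print(ph,proj(c,fz(48*np.sin(ph),134+48*np.cos(ph)))[0])
s=c["color"][160:180,208:232].astype(int); print((s[:,:,0]-s[:,:,1:].max(2)))
# top-down look at head
print(proj(c,P0+[0,0,24]))
E
```

```text
tip corner [[217.5342 167.656 ]]
2.4 [221.0293 159.4699]
2.6 [219.2246 162.5308]
2.7 [218.213  163.9562]
2.8 [217.14   165.2944]
2.9 [216.0149 166.5331]
2.95 [215.4359 167.1115]
3.05 [214.2512 168.1794]
[[ 4 -2 -1 18 26 29 23 20  9  1  0 -2 -3 -1 -2 -7 -6 -3 -3  3  5  5  7  6]
 [ 7  5  4  0 -4 -5 -4 -4 -1  2  0 -4 -3 -4 -7 -6 -4 -2  0  8  8  4  6  5]
 [ 6  6  6  6  6  6  4  3  1  3  2 -2 -1 -2 -5 -4 -4 -3  4  6  4  6  5  7]
 [ 7  7  8  6  6  3  3  2  4  3  3 -2 -3 -4 -5 -3 -1  0  8  9  7  7  7  8]
 [ 5  6  7  5  3  3  2  4  4  4  1 -1 -3 -3 -2 -6 -5  4  6  7  6  5  6  7]
 [ 8  6  5  3  2  3  1  3  3  2  2  0 -2 -3 -2 -5 -2  7  6  5  6  7  6  5]
 [ 7  3  2  2  2  4  2  3  2  2  3  1 -3 -4 -3 -2  3  8  8  8  5  5  6  6]
 [ 4  2  2  4  3  3  2  3  3  1  3  0 -1 -4  0  3  4  7  7  8  6  4  4  7]
 [ 2  3  4  3  3  1  1  1  4  3 -3 -3 -5 -4  3  5  6  6  6  4  4  5  5  4]
 [ 3  3  3  4  3  3  2  0 35 59 20  6  1  1  5  6  7  7  6  6  5  4  4  6]
 [ 2  3  4  4  4  3  1  2 32 60 70 40  9  5  8  4  2  6  7  6  6  6  7  5]
 [ 4  4  4  3  3  1  4  5  2 14 38 10  4  6  5  5  2  4  5  4  6  6  7  5]
 [ 3  4  4  2  5  6  5  6  5  2  2  4  7  8  8  7  8  6  6  4  5  5  7  6]
 [ 3  3  3  4  7  7  4  4  5  5  4  6  7  7  8  8  6  5  7  6  6  5  5  5]
 [ 3  5  5  4  6  6  6  6  6  6  5  5  6  5  5  6  6  5  8  7  7  6  4  7]
 [ 6  6  4  5  5  5  6  5  6  6  5  4  5  4  6  8  8  4  5  5  6  7  5  7]
 [ 7  5  6  5  7  5  5  4  4  4  6  5  6  6  7  7  6  4  5  5  6  5  6  6]
 [-1  5  5  5  6  5  6  5  5  5  5  6  6  6  8  4  4  4  4  8  6  4  6  6]
 [ 3  6  5  4  5  4  5  5  6  7  5  7  8  4  5  6  7  5  4  4  5  7  8  8]
 [ 6  7  4  6  6  5  6  7  6  6  7  7  7  6  5  5  5  7  4  2  4  7  8  6]]
[[211.5063 146.9857]]
```

The red tab shows at scene (217.7,169.8) below the bar, which fits an angle of about 2.9 or more, and the force has dropped. I'll let go outward and check again.

Call:
{"name": "send_rows", "arguments": {
  "steps": [
    [[0,-0.008,0,-0.008,0,0,0],[0,-0.02,0,-0.03,0,0,0],[0,-0.029,0,-0.06,0,0,0],[0,-0.03,0,-0.1,0,0,0],[0,-0.03,0,-0.14,0,0,0],[0,-0.03,0,-0.16,0,0,0],[0,-0.03,0,-0.16,0,0,0],[0,-0.03,0,-0.16,0,0,0]]
  ]
}}

```text
clock: 17.82
tcp_pos: [456.1, -194.8, 185.2]
eef_rot: [0.928, 0.149, 0.339, -0.052]
wrist_force: [0.1, 0.8, -0.4]
width: 0.0
grip_force: 0.0
```

```bash
python3 w.py -.03,0,-.16,0,0,0
python3 - <<'E'
from h import *
for n in("scene","top"):
    c=capture(n); s=c["color"].astype(int); d=s[:,:,0]-s[:,:,1:].max(2)
    u0,v0=np.round(proj(c,fz(15,100))[0]).astype(int); D=d[v0-35:v0+15,u0-15:u0+15]; m=(D>18)&(s[v0-35:v0+15,u0-15:u0+15,2]<100)
    ij=np.argwhere(m); print(n,[(int(a+v0-35),int(b+u0-15),int(D[a,b])) for a,b in ij])
    for ph in(2.7,2.8,2.9,3.0):
        print(ph,*[proj(c,fz(r*np.sin(ph),134+r*np.cos(ph)))[0] for r in(44,54)])
E
```

```text
cmd [ 456.6812 -193.5412  183.3579]
{'clock': 17.82, 'tcp_pos': [456.14, -194.81, 185.15], 'wrist_force': [0.06, 0.81, -0.41], 'ft_torque': [-0.11, 0.29, 0.0], 'width': 0.04, 'grip_force': 0.0, 'q': [-0.94, -0.29, 1.96, 0.69, 1.29, 0.17]}
F tool [-0.0229 -0.7512  0.5142] T tool [-0.0061 -0.3086 -0.0066]
scene [(145, 210, 51), (145, 211, 55), (146, 209, 59), (146, 210, 61), (146, 211, 59), (146, 212, 63), (146, 213, 59), (147, 208, 63), (147, 209, 62), (147, 210, 58), (147, 211, 58), (147, 212, 58), (147, 213, 59), (147, 214, 62), (147, 215, 60), (148, 207, 21), (148, 208, 48), (148, 209, 61), (148, 210, 61), (148, 211, 58), (148, 212, 59), (148, 213, 59), (148, 214, 59), (148, 215, 62), (148, 216, 67), (148, 217, 39), (149, 208, 32), (149, 209, 28), (149, 210, 38), (149, 211, 56), (149, 212, 62), (149, 213, 60), (149, 214, 60), (149, 215, 54), (149, 216, 36), (149, 217, 19), (150, 208, 32), (150, 209, 31), (150, 210, 30), (150, 211, 30), (150, 212, 35), (150, 213, 53), (150, 214, 47), (150, 215, 32), (150, 216, 27), (150, 217, 26), (151, 208, 30), (151, 209, 31), (151, 210, 32), (151
[... 1476 characters left out ...]
.7484 166.5814]
2.9 [215.6963 165.5674] [216.4893 167.9713]
3.0 [214.6227 166.602 ] [215.1825 169.2379]
top [(185, 313, 26), (186, 313, 21), (186, 314, 28), (187, 314, 27), (187, 319, 26), (187, 320, 24), (187, 321, 20), (188, 314, 24), (188, 315, 28), (188, 316, 26), (188, 317, 25), (188, 318, 23), (188, 319, 19), (189, 314, 19), (189, 315, 21), (189, 316, 19), (189, 317, 23), (189, 318, 25), (190, 314, 20), (190, 315, 24), (190, 316, 28), (190, 317, 28), (193, 316, 21), (193, 317, 25), (194, 313, 21), (194, 314, 26)]
2.7 [316.2706 195.369 ] [316.3269 197.3132]
2.8 [315.7377 194.2414] [315.6774 195.934 ]
2.9 [315.2094 193.0432] [315.0339 194.4706]
3.0 [314.6905 191.7855] [314.4022 192.9363]
```

After letting go, the tab stays at scene (217.5,169.6) and top about (316,193.5). Both fit an angle of about 2.9 or more, with no spring-back, and the robot is clear of everything.

```bash
python3 -c "
from station import *
print(hand_in())"
```

```text
the job is handed in; nothing more can be done
None
```

I handed the job in: the linch pin's head is home on the bar and its ring appears snapped under the bar's end (about 2.9 rad or more, inferred from forces and pixel positions, not seen in a final picture), with the arm clear and the bystanders left alone.

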